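# Switch on the laser with its key

### The job

Switch on the laser: take the key with the large rectangular head out of the wooden key block, push its blade fully home into the slot of the key barrel on the grey control box, then turn it clockwise (seen from above) to the stop, which is on. Leave the key standing in the barrel and let go; leave the smaller round-headed key in the block.

Things in the scene. Friction and masses are not known exactly. Their poses are not given: they have to be found in the camera images.
- flat_key_bow (a point): Centre of the steel laser key's head, an upright plate 10 mm thick (x), 46 wide (y), 40 high; pinch it across x. 26 mm below this point is the underside of its shoulder (20 x 40, 6 high); below that a blade 30 mm long, 8 (x) by 28 (y), last 8 mm 5 x 22. z up; half a turn makes no difference. 60 to 130 g. Starts loose and upright in a socket of the key block, lifts straight out.
- round_key_bow (a point): Centre of the other steel key's head, an upright disc 10 mm thick and 30 mm across, on the same shoulder and blade. It stands in the other socket and stays there. Wooden key block: 56 x 190 mm, 40 high, fixed; its two sockets (12 x 33, 34 deep) lie 96 mm apart along it; either key may be in either. The shoulders rest on the block's top.
- slot_mouth (a point): Centre of the key slot's mouth, on top of the aluminium key barrel (36 x 52 mm, 36 high, standing on the grey control box, 110 x 150 x 40 high, fixed); 77 mm above the table. Slot 13 mm (x) by 34 (y), 32 deep, 3 mm chamfer; z up, x and y turn with the barrel. The key's y goes along the slot's y; when home, its shoulder sits on the barrel's top.
- key_barrel (a joint): Angle of the barrel about the vertical through the slot mouth, rad: starts at 0 to 0.12 (off), grows clockwise seen from above, stop at 1.15 (on). Needs about 0.12 N m, stays where left. The blade has some 10 degrees of play in the slot, so the key must turn that much farther than the barrel.
There are look-alikes about, which are no part of the job. Leave any black or turquoise look-alike of the part that bears flat_key_bow alone.

How it is judged:
On the way:
1. the rectangular-headed key stands home in the slot while the barrel is still off (z of flat_key_bow in the frame of slot_mouth below 0.036 m and horizontal distance between flat_key_bow and slot_mouth below 0.012 m and angle between flat_key_bow's own z axis and vertical below 0.2 rad and value of joint key_barrel below 0.6 rad), for 0.1 s.
At the end, for the whole second after the job is handed in: The barrel is turned to on (within 0.2 rad of its stop), and the rectangular-headed key stands released in its slot: shoulder within 8 mm of the barrel's top, within 12 mm of its centre, upright within 10 degrees (value of joint key_barrel above 0.95 rad and z of flat_key_bow in the frame of slot_mouth below 0.034 m and horizontal distance between flat_key_bow and slot_mouth below 0.012 m and angle between flat_key_bow's own z axis and vertical below 0.18 rad); the robot touches nothing.
It fails at once if the round-headed key is taken out of the block or displaced by more than 25 mm (distance of round_key_bow from where it was at the start of the episode above 0.025 m).
It also fails if it takes over 42 s, if anything falls off the work surface, if the arm or the gripper's body presses on something with over 40 N, if the wrist force passes 120 N, or if a joint passes its speed limit or range.

### The arm

A 6-joint arm with a two-finger parallel gripper is mounted at the origin on a cart in front of the work surface, level with it; the furniture and walls round the work are solid. World frame = base frame: x ahead of the robot, y to its left, z up, the work surface at z = 0. Lengths are in m, angles in rad, forces in N, time in s.
With the tool pointing down it reaches from about 0.25 to 0.775 m from the base axis. Payload 4 kg.
Tool frame: the origin (TCP) lies at the centre of the arm's flange, where the gripper is bolted on; the fingertips stand 199 mm ahead of it and the grasp point (between the pads) lies 180 mm ahead of it (robot.tcp_to_tips is the z of the fingertips in the tool frame, in m); z points along the fingers, y is the line along which they close (so a half turn about z gives the same grasp; the last joint's range is limited). The gripper opens to 94 mm and grips with 3 to 60 N. Pads are 16 mm wide; open, the fingers measure 119 mm over their backs; the gripper's body (75 mm by 177 mm) begins 78 mm behind the grasp point.
Start: joints at [1.234, 0.087, 1.371, -0, 1.684, -0.103], TCP at [0.127, 0.535, 0.405] pointing down, gripper open.
Joint ranges: [-3.1, 3.1], [-0.76, 2.03], [0.27, 2.55], [-1.08, 4.22], [0.17, 2.65], [-2.57, 2.57]. Speed limits (rad/s): [2.79, 2.79, 3.14, 3.14, 3.14, 3.14].

### API

Orientations are given as [roll, pitch, yaw] about the fixed x, y, z axes, in that order (R = Rz(yaw) Ry(pitch) Rx(roll)).
In Python, from bench import robot gives the robot as it stands.
- The arm moves only by the tool play_rows, never from a script. Its arguments are lists of equal length, an entry for each row: "translation": the shift along the tool's x, y, z scaled (see below), a list of three; "twist": the turn, a rotation vector about the tool's x, y, z scaled (see below), a list of three; "gripper": the opening, from -1 (shut) to 1 (fully open). A call has 1 to 8 rows; each row shifts and turns the commanded pose from where the row before left it, along the tool's axes as they then stand; what a row does not reach is not made up. The controller multiplies each number of a shift by 0.04 m and each number of a turn by 0.1 rad. A row lasts 1/10 s, in which the tool goes at most 50 mm and 8.59 degrees, less where a joint would pass 70% of its speed; a pose out of reach is approached as far as the arm can. A call with a number of a shift or a turn outside -1 to 1 is refused whole. A call with a gripper value outside its range is refused whole. The fingers move at their own pace and stop on an object; the grip force is fixed at half the most. Time passes only in rows, so rows that do not move let the fingers close. It gives the time, the measured TCP pose, the force, the opening and the grip force at its end, in the units of the state.
- robot.get_obs(): the state, without advancing time (a new reading comes with each control period).
- robot.snapshot(name): name is "scene" or "top" or "wrist"; returns the picture (480x640x3 uint8, red, green, blue); there is no depth.
- robot.camera_model(name): a dict with "camera_matrix" (3x3 intrinsics, pixels), "rvec" (rotation vector, rad) and "tvec" (3), from world to camera coordinates, as OpenCV has them. Camera axes: x right, y down, z forward; pixel columns grow to the right and rows downward; lengths in m; the calibration is good to about 2 mm. The wrist camera is an equidistant fisheye: a pixel r from the principal point sees the ray r / f radians off the axis. A picture is of the moment at which its call begins: read the wrist's pose just before it. camera_model takes no time and is no camera call; for the wrist camera it gives the pose at the moment of the call.
- robot.close_job(): hands the job in; it is judged then, once.
Trained networks look in the newest picture that a camera, given by its name, has taken for a name from the list of things; names that differ only in an ending like _2 or _b are one class to them, and where a whole thing is asked for, a point or a joint stands for the part that bears it (a point fixed in the world has none). Each returns a list of dicts, best first, with "score" (0 to 1); they miss things now and then, are a little off and sometimes report something else, mostly with a low value. They report only what shows in the picture. A call takes as long as a camera call. They do not tell look-alikes from the thing itself.
- robot.recognise(name, camera): "centre" ([x, y, z] in m, in world coordinates, good to about 4 mm: the middle of the surface that is visible of it).
- robot.spot_point(name, camera): "centre" ([x, y, z] in m, in world coordinates, good to about 4 mm: a listed point, or the origin of a listed thing).
The state is a dict: "time": time; "joint_positions": joint angles; "qvel": joint speeds; "joint_torque": joint torques, N m; "tool_pos": TCP position; "ee_rot": TCP orientation; "wrist_force": force on the tool from outside, world axes, zero at the start; "wrist_torque": the same for the moment, N m; "width": finger opening in m; "finger_force": force on a finger pad.
Only numpy, scipy, OpenCV 4.12 (cv2) and the standard library are available. Lean on these libraries where they do the work, as an engineer would, in place of code of your own. Each camera call takes 0.05 s, during which the arm holds its last target. There are 200 camera calls.

## Working session

There is one attempt and no reset: what is moved stays moved. The work goes in short steps, Python scripts to look and compute and a tool call to move; the robot and the scene stay as the last step left them, time stands still between calls to the robot, and variables do not carry over. Pictures are saved under pics/ and viewed, at most 10 in all, crops included, and the job is handed in when it is done.

Besides the shell and the picture viewer there is one more tool, called after "Request:" as a command line: name --argument value ..., lists and objects as JSON in quotes. play_rows: Moves the arm, as the interface text tells. Its arguments: {"type":"object","properties":{"translation":{"type":"array","items":{"type":"array","items":{"type":"number","minimum":-1,"maximum":1}}},"twist":{"type":"array","items":{"type":"array","items":{"type":"number","minimum":-1,"maximum":1}}},"gripper":{"type":"array","items":{"type":"number"}}},"required":["translation","twist","gripper"]}

```bash
mkdir -p pics
cat > h.py <<'E'
import numpy as np, cv2
from bench import robot
def save(im,n): cv2.imwrite('pics/'+n,cv2.cvtColor(im,cv2.COLOR_RGB2BGR))
E
python3 - <<'E'
from h import *
o=robot.get_obs();print({k:np.round(v,3).tolist() for k,v in o.items()})
for c in('scene','top'):
    save(robot.snapshot(c),c+'0.png')
    for n in('flat_key_bow','round_key_bow','slot_mouth'):
        print(c,n,[(np.round(d['centre'],3).tolist(),round(d['score'],2)) for d in robot.spot_point(n,c)])
a,b=[cv2.imread(f'pics/{c}0.png') for c in('scene','top')]
m=robot.camera_model('top');print(m)
E
```

```text
{'time': 0.0, 'joint_positions': [1.234, 0.088, 1.372, -0.0, 1.684, -0.103], 'qvel': [-0.002, 0.0, -0.0, 0.001, -0.0, -0.0], 'joint_torque': [0.0, -34.018, -30.243, 0.072, 0.033, -0.0], 'tool_pos': [0.127, 0.535, 0.404], 'ee_rot': [-3.139, -0.0, 2.908], 'wrist_force': [-0.765, -0.201, 0.197], 'wrist_torque': [0.01, 0.004, -0.046], 'finger_force': 0.0, 'width': 0.094}
scene flat_key_bow [([0.416, -0.264, 0.056], 0.91), ([0.533, -0.217, 0.068], 0.66), ([0.644, -0.231, 0.056], 0.55)]
scene round_key_bow [([0.511, -0.126, 0.067], 0.71)]
scene slot_mouth [([0.534, 0.176, 0.073], 0.65)]
top flat_key_bow [([0.534, -0.215, 0.064], 0.76), ([0.411, -0.258, 0.059], 0.68), ([0.638, -0.235, 0.059], 0.64)]
top round_key_bow [([0.508, -0.127, 0.066], 0.76)]
top slot_mouth [([0.54, 0.179, 0.077], 0.65)]
{'camera_matrix': array([[587.93522885,   0.        , 319.9958574 ],
       [  0.        , 587.93522885, 244.96101076],
       [  0.        ,   0.        ,   1.        ]]), 'rvec': array([ 2.14887547, -2.19249763,  0.14060089]), 'tvec': array([5.98851615e-04, 5.22800070e-01, 1.02021752e+00])}
```

View pics/top0.png

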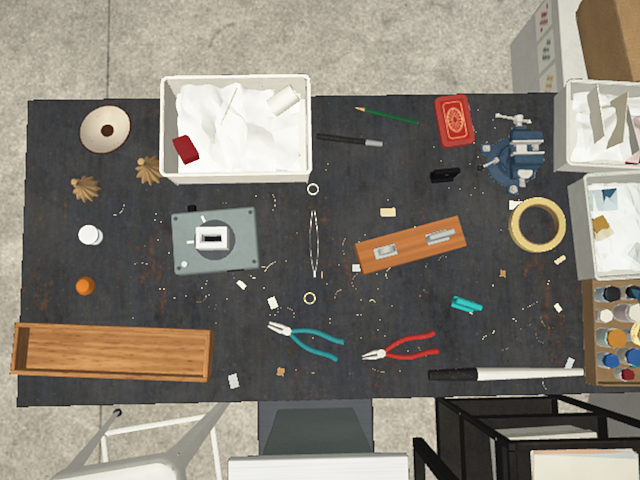

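View pics/scene0.png

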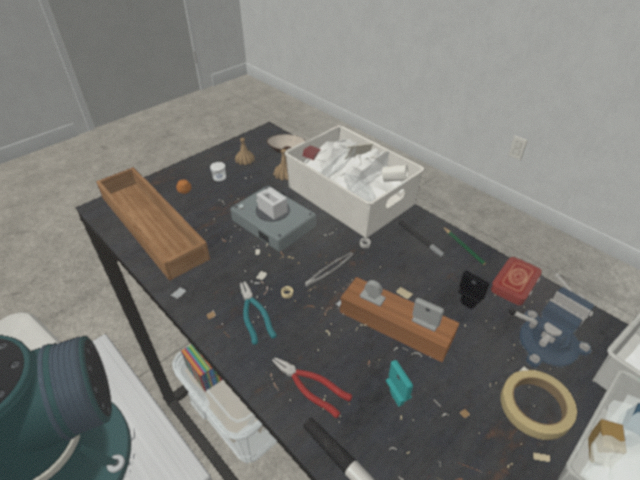

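Top view: there are three candidates for the flat key. The steel one is in the block at about (440,236), the black one at (445,175), and the turquoise one at (466,304). The steel one in the block fits the description. The round key is at (385,251) and the barrel slot at (211,238). Next I'll confirm with a crop and measure the angles.

```bash
cat >> h.py <<'E'
def ground(uv,z,cam='top'):
    m=robot.camera_model(cam);R=cv2.Rodrigues(m['rvec'])[0];c=-R.T@m['tvec']
    p=cv2.undistortPoints(np.float64(uv).reshape(-1,1,2),m['camera_matrix'],None)[:,0]
    d=np.c_[p,np.ones(len(p))]@R
    return c+d*((z-c[2])/d[:,2])[:,None]
def rect(mask,z):
    cs=cv2.findContours(mask.astype('uint8'),0,cv2.CHAIN_APPROX_NONE)[0]
    c=max(cs,key=cv2.contourArea)[:,0]
    w=ground(c,z)
    r=cv2.minAreaRect((w[:,:2]*1000).astype('float32'))
    b=cv2.boxPoints(r);e=max((b[1]-b[0],b[2]-b[1]),key=np.linalg.norm)
    if e[1]<0:e=-e
    return np.round(r[0],1),np.round(r[1],1),'long axis from +y toward -x rad',round(float(np.arctan2(-e[0],e[1])),3), len(c)
E
python3 - <<'E'
from h import *
im=cv2.imread('pics/top0.png');hsv=cv2.cvtColor(im,cv2.COLOR_BGR2HSV)
def win(m,x0,x1,y0,y1):
    o=np.zeros_like(m);o[y0:y1,x0:x1]=m[y0:y1,x0:x1];return o
H,S,V=cv2.split(hsv)
blk=win(((S>90)&(V>70)&(H<25)).astype('uint8'),350,472,208,280)
blk=cv2.morphologyEx(blk,cv2.MORPH_CLOSE,np.ones((9,9)))
print('block',rect(blk,.04))
g=((S<60)&(V>225)).astype('uint8');print('barrel',rect(win(g,188,235,218,258),.077))
d=(V<90).astype('uint8');print('slot',rect(win(d,198,226,230,246),.077))
k=((S<70)&(V>110)).astype('uint8');print('key',rect(win(k,420,462,222,250),.075))
a=cv2.resize(im[205:285,345:475],None,fx=6,fy=6,interpolation=3)[:,:]
b=cv2.resize(im[200:280,165:265],None,fx=6,fy=6,interpolation=3)
b=cv2.resize(b,(390,290))
a=cv2.resize(a,(400,246));out=np.zeros((290,800,3),'uint8');out[:246,:400]=a;out[:,405:795]=b
cv2.imwrite('pics/crop1.png',out)
E
```

```text
block (array([ 519.1, -168.8]), array([ 58.7, 194.9]), 'long axis from +y toward -x rad', 0.25, 268)
barrel (array([534.6, 176.2]), array([51.5, 34.3]), 'long axis from +y toward -x rad', -0.019, 98)
slot (array([532.8, 173.6]), array([25.6,  6.9]), 'long axis from +y toward -x rad', -0.019, 37)
key (array([ 529.3, -215.9]), array([19.4, 52.5]), 'long axis from +y toward -x rad', 0.247, 71)
```

View pics/crop1.png

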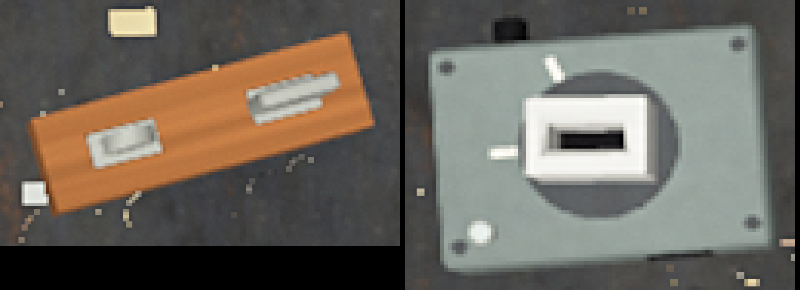

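The crop confirms it: the right-hand key in the block is a plate head (crop about 300,95), the left one is the round disc, and the slot runs along y. First I'll rotate to yaw 1.82, then translate.

Request:
play_rows --translation '[[0,0,0],[0,0,0],[0,0,0],[0,0,0],[0,0,0],[0,0,0],[0,0,0],[0,0,0]]' --twist '[[0,0,1],[0,0,1],[0,0,1],[0,0,1],[0,0,1],[0,0,1],[0,0,1],[0,0,1]]' --gripper '[1,1,1,1,1,1,1,1]'

```text
time: 1.2
tool_pos: [0.1274, 0.5351, 0.4047]
ee_rot: [3.142, -0.0, 2.104]
wrist_force: [-0.1, 0.8, 0.6]
width: 0.0943
finger_force: 0.0
```

Request:
play_rows --translation '[[0,0,0],[0,0,0],[0,0,0],[-1,0.25,0],[-1,0.25,0],[-1,0.25,0],[-1,0.25,0],[-1,0.25,0]]' --twist '[[0,0,1],[0,0,1],[0,0,0.87],[0,0,0],[0,0,0],[0,0,0],[0,0,0],[0,0,0]]' --gripper '[1,1,1,1,1,1,1,1]'

```text
time: 2.0
tool_pos: [0.2257, 0.3521, 0.4048]
ee_rot: [3.141, -0.0, 1.821]
wrist_force: [1.2, 1.3, 0.0]
width: 0.0938
finger_force: 0.0
```

Request:
play_rows --translation '[[-1,0.25,0],[-1,0.25,0],[-1,0.25,0],[-1,0.25,0],[-1,0.25,0],[-1,0.25,0],[-1,0.25,0],[-1,0.25,0]]' --twist '[[0,0,0],[0,0,0],[0,0,0],[0,0,0],[0,0,0],[0,0,0],[0,0,0],[0,0,0]]' --gripper '[1,1,1,1,1,1,1,1]'

```text
time: 2.8
tool_pos: [0.3823, 0.0617, 0.405]
ee_rot: [3.14, 0.0, 1.821]
wrist_force: [0.8, 0.9, 0.4]
width: 0.0939
finger_force: 0.0
```

Request:
play_rows --translation '[[-1,0.25,0],[-1,0.25,0],[-1,0.25,0],[-1,0.25,0],[-1,0.25,0.2],[-1,0.25,0.5],[-1,0.25,0.4],[0,0,0]]' --twist '[[0,0,0],[0,0,0],[0,0,0],[0,0,0],[0,0,0],[0,0,0],[0,0,0],[0,0,0]]' --gripper '[1,1,1,1,1,1,1,1]'

```text
time: 3.6
tool_pos: [0.5199, -0.1942, 0.3561]
ee_rot: [-3.136, -0.003, 1.816]
wrist_force: [-0.2, 0.7, -0.4]
width: 0.0938
finger_force: 0.0
```

```bash
cat >> h.py <<'E'
def look(cam,names):
    for n in names: print(cam,n,[(np.round(d['centre'],4).tolist(),round(d['score'],2)) for d in robot.spot_point(n,cam)])
def totool(d,yaw):
    c,s=np.cos(yaw),np.sin(yaw);return np.round([d[0]*c+d[1]*s,d[0]*s-d[1]*c],4)/.04
E
python3 - <<'E'
from h import *
o=robot.get_obs();print(o['tool_pos'],o['ee_rot'])
save(robot.snapshot('wrist'),'w1.png')
look('wrist',['flat_key_bow','round_key_bow'])
print(robot.camera_model('wrist'))
E
```

```text
[ 0.51993556 -0.19424579  0.3561268 ] [-3.13599266e+00 -3.11207724e-03  1.81631992e+00]
wrist flat_key_bow [([0.412, -0.2594, 0.0565], 0.81), ([0.5303, -0.2155, 0.0644], 0.63)]
wrist round_key_bow [([0.5072, -0.1235, 0.0634], 0.91)]
{'camera_matrix': array([[371.64829954,   0.        , 326.16969559],
       [  0.        , 371.64829954, 232.98636082],
       [  0.        ,   0.        ,   1.        ]]), 'rvec': array([-2.86447185, -0.35710903, -0.04679186]), 'tvec': array([-0.45620882, -0.31548007,  0.27005349])}
```

View pics/w1.png

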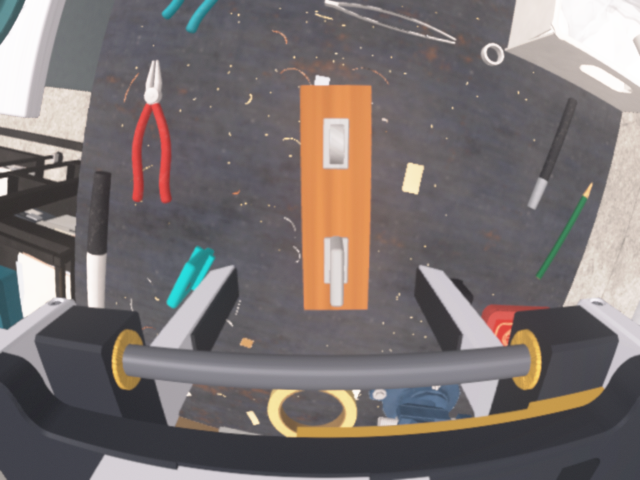

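The wrist view shows the rectangular plate at (336,270) upright between the fingers, the round key at (337,143), and the block aligned with the tool. Next: align, descend, grasp.

Request:
play_rows --translation '[[-0.3,0.07,0],[-0.28,0.07,0],[0,0,0.6],[0,0,0.6],[0,0,0.6],[0,0,0.5],[0,0,0.3],[0,0,0]]' --twist '[[0,0,0],[0,0,0],[0,0,0],[0,0,0],[0,0,0],[0,0,0],[0,0,0],[0,0,0]]' --gripper '[1,1,1,1,1,1,1,1]'

```text
time: 4.55
tool_pos: [0.53, -0.2115, 0.2551]
ee_rot: [-3.139, -0.002, 1.821]
wrist_force: [-1.0, 0.5, 0.7]
width: 0.0945
finger_force: 0.0
```

Request:
play_rows --translation '[[-0.1,0,0.1],[0,0,0],[0,0,0],[0,0,0],[0,0,0],[0,0,0],[0,0,0],[0,0,0]]' --twist '[[0,0,0],[0,0,0],[0,0,0],[0,0,0],[0,0,0],[0,0,0],[0,0,0],[0,0,0]]' --gripper '[1,-1,-1,-1,-1,-1,-1,-1]'

```text
time: 5.35
tool_pos: [0.5313, -0.2155, 0.2527]
ee_rot: [3.142, -0.0, 1.821]
wrist_force: [-0.2, 0.2, 1.1]
width: 0.0412
finger_force: 0.0
```

Request:
play_rows --translation '[[0,0,0],[0,0,0],[0,0,-0.2],[0,0,-0.5],[0,0,-0.7],[0,0,-0.7],[0,0,-0.7],[0,0,0]]' --twist '[[0,0,0],[0,0,0],[0,0,0],[0,0,0],[0,0,0],[0,0,0],[0,0,0],[0,0,0]]' --gripper '[-1,-1,-1,-1,-1,-1,-1,-1]'

```text
time: 6.15
tool_pos: [0.5319, -0.2159, 0.3703]
ee_rot: [3.134, 0.007, 1.821]
wrist_force: [0.7, 0.1, -0.6]
width: 0.0091
finger_force: 29.9
```

The fingers closed late, partly during the lift, so I'm checking the grasp.

Run:
```python
from h import *
o=robot.get_obs();print(o['tool_pos'],o['ee_rot'],o['width'],o['wrist_force'])
w=robot.snapshot('wrist');look('wrist',['flat_key_bow'])
s=robot.snapshot('scene');look('scene',['flat_key_bow'])
save(np.hstack([w[180:480,120:520],cv2.resize(s[150:375,300:600],(400,300))]),'g1.png')
```

```text
[ 0.53191754 -0.21585884  0.37025344] [3.1339856  0.00669912 1.82083994] 0.009089134984308106 [ 0.66448167  0.14983974 -0.59547613]
wrist flat_key_bow [([0.6434, -0.2325, 0.058], 0.98), ([0.536, -0.2183, 0.158], 0.82), ([0.4086, -0.2608, 0.0569], 0.79)]
scene flat_key_bow [([0.6457, -0.2343, 0.0553], 0.86), ([0.5326, -0.217, 0.1563], 0.66), ([0.4125, -0.2651, 0.0561], 0.64)]
```

View pics/g1.png

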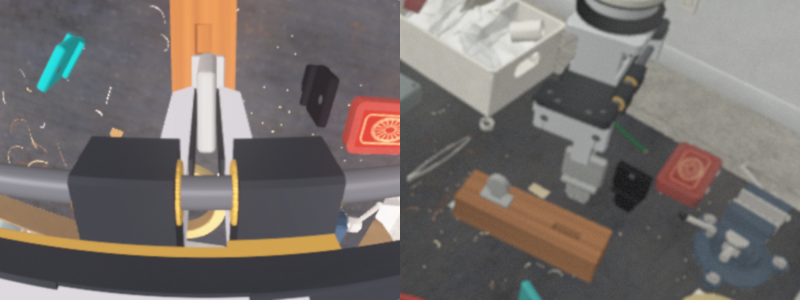

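The key is held upright and the socket is empty. The pads hold only the top ~6 mm of the head: the bow is at z 0.157, 0.213 below the TCP. I'll insert it this way, then regrip lower for the turn.

Request:
play_rows --translation '[[0,0,-0.4],[0,0,-0.4],[0.2,0,0],[0.5,0,0],[0.8,0,0],[0.8,0,0],[0.8,0,0],[0.8,0,0]]' --twist '[[0,0,0.9],[0,0,0.9],[0,0,0.89],[0,0,0],[0,0,0],[0,0,0],[0,0,0],[0,0,0]]' --gripper '[-1,-1,-1,-1,-1,-1,-1,-1]'

```text
time: 7.15
tool_pos: [0.5332, -0.0584, 0.3941]
ee_rot: [-3.137, -0.001, 1.551]
wrist_force: [-0.7, -0.1, -0.4]
width: 0.0096
finger_force: 29.9
```

Request:
play_rows --translation '[[0.8,0,0],[0.8,0,0],[0.8,0,0],[0.8,0,0],[0.5,0,0],[0.3,0,0],[0,0,0],[0,0,0]]' --twist '[[0,0,0],[0,0,0],[0,0,0],[0,0,0],[0,0,0],[0,0,0],[0,0,0],[0,0,0]]' --gripper '[-1,-1,-1,-1,-1,-1,-1,-1]'

```text
time: 7.95
tool_pos: [0.5366, 0.0999, 0.3957]
ee_rot: [-3.14, 0.001, 1.552]
wrist_force: [0.5, 0.1, -1.7]
width: 0.0096
finger_force: 29.9
```

Run:
```python
from h import *
o=robot.get_obs();print(o['time'],o['tool_pos'],o['ee_rot'],o['width'],o['wrist_force'])
m=robot.camera_model('wrist')
w=robot.snapshot('wrist');look('wrist',['flat_key_bow','slot_mouth'])
# white barrel in wrist picture: rays to z=.077 via equidistant model
K=m['camera_matrix'];R=cv2.Rodrigues(m['rvec'])[0];c=-R.T@m['tvec']
np.savez('wm.npz',K=K,R=R,c=c)
save(w,'w2.png')
look('top',['flat_key_bow']);
```

```text
7.95 [0.53660963 0.0998619  0.39568409] [-3.13990026e+00  9.03345232e-04  1.55159203e+00] 0.009620220166205354 [ 0.52857667  0.07524352 -1.66028392]
wrist flat_key_bow [([0.5362, 0.097, 0.1831], 0.62)]
wrist slot_mouth [([0.5321, 0.1804, 0.0742], 0.65)]
top flat_key_bow [([0.5344, -0.2154, 0.0638], 0.76), ([0.411, -0.2583, 0.0586], 0.68), ([0.6385, -0.2354, 0.0588], 0.64)]
```

View pics/w2.png

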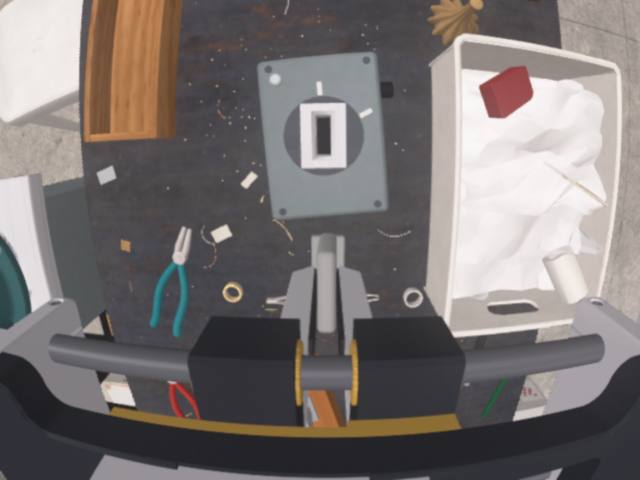

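The wrist view shows the key hanging straight at (326,280) and the barrel at (323,135), aligned. I'll measure the barrel from here.

Run:
```python
from h import *
m=np.load('wm.npz');K,R,c=m['K'],m['R'],m['c']
im=cv2.imread('pics/w2.png');hsv=cv2.cvtColor(im,cv2.COLOR_BGR2HSV);S,V=hsv[...,1],hsv[...,2]
def f(mask,z,n):
    o=np.zeros_like(mask);o[95:178,290:355]=mask[95:178,290:355]
    ct=max(cv2.findContours(o,0,1)[0],key=cv2.contourArea)[:,0].astype(float)
    p=cv2.fisheye.undistortPoints(ct.reshape(-1,1,2),K,np.zeros(4))[:,0]
    d=np.c_[p,np.ones(len(p))]@R;w=c+d*((z-c[2])/d[:,2])[:,None]
    r=cv2.minAreaRect((w[:,:2]*1000).astype('float32'));print(n,r,ct.min(0),ct.max(0))
f(((S<40)&(V>215)).astype('uint8'),.077,'barrel')
f(((V<70)).astype('uint8'),.074,'slot')
```

```text
barrel ((534.53466796875, 176.93751525878906), (50.270565032958984, 35.141292572021484), 89.07303619384766) [301. 104.] [345. 166.]
slot ((534.7246704101562, 176.7532196044922), (8.541816711425781, 27.743825912475586), 0.7815238237380981) [318. 118.] [329. 152.]
```

Request:
play_rows --translation '[[0.4,0,0],[0.6,-0.04,0],[0.6,-0.04,0],[0.36,0,0],[0,0,0.4],[0,0,0.4],[0,0,0.3],[0,0,0]]' --twist '[[0,0,0],[0,0,0],[0,0,0],[0,0,0],[0,0,0],[0,0,0],[0,0,0],[0,0,0]]' --gripper '[-1,-1,-1,-1,-1,-1,-1,-1]'

```text
time: 8.95
tool_pos: [0.5345, 0.1789, 0.3502]
ee_rot: [-3.137, 0.001, 1.552]
wrist_force: [-0.4, 0.3, -0.0]
width: 0.0095
finger_force: 29.9
```

Run:
```python
from h import *
o=robot.get_obs();print(o['time'],o['tool_pos'],o['ee_rot'],o['width'],o['wrist_force'])
w=robot.snapshot('wrist');look('wrist',['flat_key_bow']);look('scene',['flat_key_bow'])
s=robot.snapshot('scene');look('scene',['flat_key_bow'])
save(np.hstack([cv2.resize(w[150:330,220:430],(400,343)),cv2.resize(s[150:270,220:360],(400,343))]),'i1.png')
```

```text
8.95 [0.53446318 0.17887759 0.3502291 ] [-3.13713463e+00  1.06886970e-03  1.55186799e+00] 0.009522647792431832 [-0.44674213  0.3028827  -0.02545981]
wrist flat_key_bow [([0.5313, 0.1775, 0.1396], 0.76)]
scene flat_key_bow [([0.6457, -0.2343, 0.0553], 0.86), ([0.5326, -0.217, 0.1563], 0.66), ([0.4125, -0.2651, 0.0561], 0.64)]
scene flat_key_bow [([0.4105, -0.2639, 0.0529], 0.95), ([0.6415, -0.2357, 0.0528], 0.74), ([0.5347, 0.1758, 0.143], 0.62)]
```

View pics/i1.png

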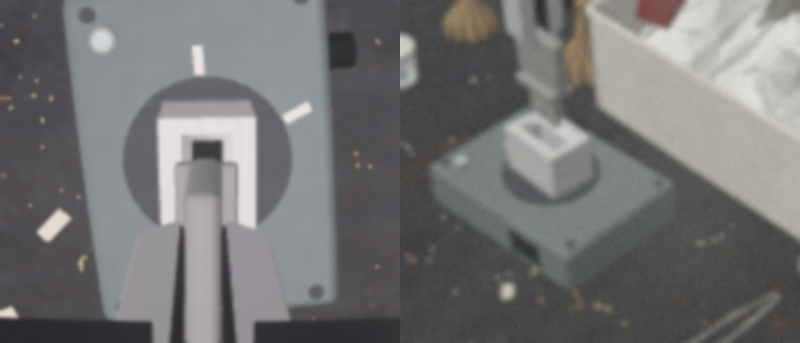

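The blade tip is just above the slot and centred, in both views. Inserting slowly.

Request:
play_rows --translation '[[0,0,0.15],[0,0,0.15],[0,0,0.15],[0,0,0.15],[0,0,0]]' --twist '[[0,0,0],[0,0,0],[0,0,0],[0,0,0],[0,0,0]]' --gripper '[-1,-1,-1,-1,-1]'

```text
time: 9.7
tool_pos: [0.5345, 0.1787, 0.327]
ee_rot: [-3.139, 0.001, 1.552]
wrist_force: [-0.5, -0.2, -1.4]
width: 0.0097
finger_force: 29.9
```

Request:
play_rows --translation '[[0,0,0.12],[0,0,0.12],[0,0,0.06],[0,0,0]]' --twist '[[0,0,0],[0,0,0],[0,0,0],[0,0,0]]' --gripper '[-1,-1,-1,-1]'

```text
time: 10.1
tool_pos: [0.5347, 0.1788, 0.3161]
ee_rot: [-3.141, 0.0, 1.552]
wrist_force: [-0.9, 0.2, -0.5]
width: 0.0095
finger_force: 29.9
```

Run:
```python
from h import *
robot.snapshot('wrist');look('wrist',['flat_key_bow']);
robot.snapshot('scene');look('scene',['flat_key_bow'])
print(robot.get_obs()['wrist_force'])
```

```text
wrist flat_key_bow [([0.5319, 0.1763, 0.101], 0.97)]
scene flat_key_bow [([0.6434, -0.233, 0.0564], 0.78), ([0.4128, -0.2629, 0.0545], 0.78)]
[-1.01599811 -0.205696   -1.75469306]
```

Request:
play_rows --translation '[[0,0,0],[0,0,0],[0,0,0],[-0.04,0,0.2],[0,0,0.25],[0,0,0.25],[0,0,0],[0,0,0]]' --twist '[[0,0,0],[0,0,0],[0,0,0],[0,0,0],[0,0,0],[0,0,0],[0,0,0],[0,0,0]]' --gripper '[-0.4,-0.4,-0.4,-0.4,-0.4,-0.4,-0.4,-1]'

```text
time: 11.1
tool_pos: [0.5347, 0.1772, 0.2878]
ee_rot: [-3.14, 0.0, 1.552]
wrist_force: [0.5, -0.5, -0.1]
width: 0.023
finger_force: 0.0
```

Request:
play_rows --translation '[[0,0,0],[0,0,0],[0,0,0],[0,0,0]]' --twist '[[0,0,0],[0,0,0],[0,0,0],[0,0,0]]' --gripper '[-1,-1,-1,-1]'

```text
time: 11.5
tool_pos: [0.535, 0.1772, 0.2892]
ee_rot: [3.14, -0.0, 1.552]
wrist_force: [-0.2, 0.6, 1.2]
width: 0.0101
finger_force: 30.0
```

Run:
```python
from h import *
w=robot.snapshot('wrist');look('wrist',['flat_key_bow']);
s=robot.snapshot('scene');look('scene',['flat_key_bow'])
print(robot.get_obs()['wrist_force'])
save(np.hstack([cv2.resize(w[150:330,220:430],(400,343)),cv2.resize(s[150:270,220:360],(400,343))]),'i2.png')
```

```text
wrist flat_key_bow [([0.5335, 0.175, 0.1006], 0.86)]
scene flat_key_bow [([0.6448, -0.2321, 0.0536], 0.74), ([0.4158, -0.2635, 0.0539], 0.72), ([0.5391, 0.1774, 0.101], 0.5)]
[ 0.61911615 -0.24130741  1.57690229]
```

View pics/i2.png

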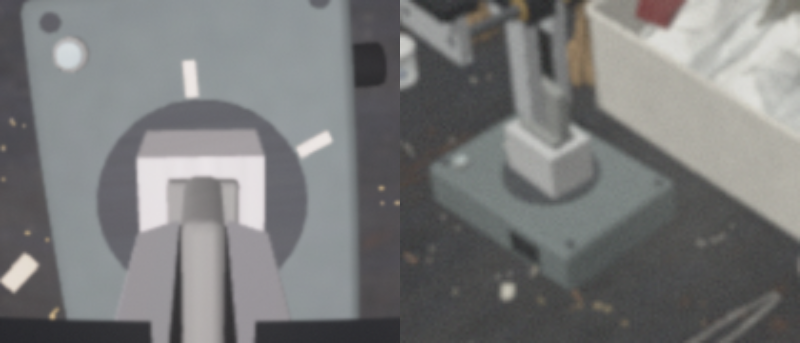

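The key is home with the barrel off, and regripped low. Turning clockwise.

Request:
play_rows --translation '[[0,0,0],[0,0,0],[0,0,0],[0,0,0],[0,0,0],[0,0,0]]' --twist '[[0,0,0.5],[0,0,0.8],[0,0,0.8],[0,0,0.8],[0,0,0.8],[0,0,0]]' --gripper '[-1,-1,-1,-1,-1,-1]'

```text
time: 12.3
tool_pos: [0.5352, 0.177, 0.2892]
ee_rot: [3.14, -0.0, 1.182]
wrist_force: [1.7, -1.0, 1.8]
width: 0.0101
finger_force: 30.0
```

Run:
```python
from h import *
o=robot.get_obs();print(o['wrist_torque'],o['wrist_force'],o['joint_positions'])
```

```text
[-0.25002619 -0.23108416  0.03665663] [ 1.74616498 -1.00039152  1.78437446] [ 2.19044785e-01  1.67344146e-01  1.51289929e+00 -6.22205803e-04
  1.45960659e+00  6.07999323e-01]
```

Request:
play_rows --translation '[[0,0,0],[0,0,0],[0,0,0],[0,0,0],[0,0,0],[0,0,0],[0,0,0],[0,0,0]]' --twist '[[0,0,0.8],[0,0,1],[0,0,1],[0,0,1],[0,0,1],[0,0,1],[0,0,1],[0,0,0]]' --gripper '[-1,-1,-1,-1,-1,-1,-1,-1]'

```text
time: 13.1
tool_pos: [0.5356, 0.1766, 0.2892]
ee_rot: [3.139, -0.002, 0.503]
wrist_force: [3.2, -2.8, 1.5]
width: 0.0099
finger_force: 30.0
```

Request:
play_rows --translation '[[0,0,0],[0,0,0],[0,0,0],[0,0,0]]' --twist '[[0,0,0.8],[0,0,0.8],[0,0,0.5],[0,0,0]]' --gripper '[-1,-1,-1,-1]'

```text
time: 13.5
tool_pos: [0.5357, 0.1764, 0.2893]
ee_rot: [3.138, -0.003, 0.294]
wrist_force: [4.7, -3.3, 0.7]
width: 0.0097
finger_force: 30.0
```

Run:
```python
from h import *
o=robot.get_obs();print(o['wrist_torque'],o['wrist_force'],o['ee_rot'])
w=robot.snapshot('wrist');look('wrist',['flat_key_bow'])
s=robot.snapshot('scene')
save(np.hstack([cv2.resize(w[150:330,220:430],(400,343)),cv2.resize(s[150:270,220:360],(400,343))]),'t1.png')
```

```text
[-0.87101234 -0.7370787   0.07353284] [ 4.71482774 -3.34465706  0.67667432] [ 3.13845562e+00 -2.86444249e-03  2.94158880e-01]
wrist flat_key_bow [([0.5324, 0.1764, 0.1008], 0.88)]
```

View pics/t1.png

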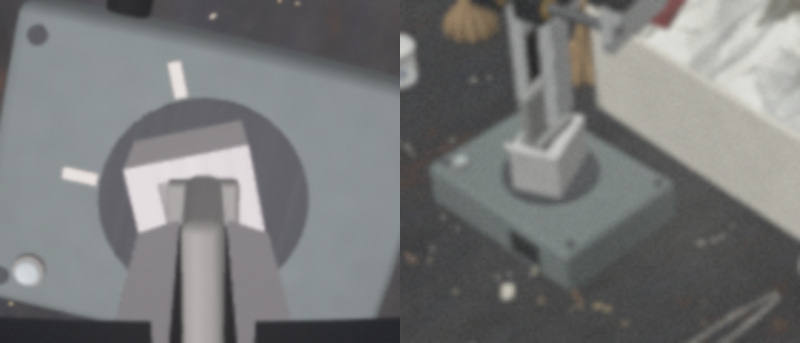

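The barrel now points nearly at the second mark, lagging the key by its play. I'll push the last bit to the stop.

Request:
play_rows --translation '[[0,0,0],[0,0,0],[0,0,0]]' --twist '[[0,0,0.4],[0,0,0.4],[0,0,0]]' --gripper '[-1,-1,-1]'

```text
time: 13.95
tool_pos: [0.5357, 0.1764, 0.2892]
ee_rot: [3.138, -0.003, 0.216]
wrist_force: [4.3, -3.9, 0.2]
width: 0.0107
finger_force: 30.9
```

Run:
```python
from h import *
o=robot.get_obs();print(o['wrist_torque'],o['wrist_force'],o['ee_rot'])
```

```text
[-0.90638229 -0.72447145  0.61760759] [ 4.31341326 -3.85599022  0.16753105] [ 3.13838000e+00 -2.98188824e-03  2.15737259e-01]
```

Torque about z rose to 0.62 N m, so it's at the stop. Relax a little, open and lift away.

Request:
play_rows --translation '[[0,0,0],[0,0,0],[0,0,0],[0,0,0],[0,0,0],[0,0,-0.2],[0,0,-0.5],[0,0,-0.7]]' --twist '[[0,0,-0.6],[0,0,0],[0,0,0],[0,0,0],[0,0,0],[0,0,0],[0,0,0],[0,0,0]]' --gripper '[-1,-0.4,-0.4,-0.4,-0.4,-0.4,-0.4,-0.4]'

```text
time: 14.75
tool_pos: [0.5344, 0.1772, 0.344]
ee_rot: [-3.141, 0.004, 0.272]
wrist_force: [-0.1, -0.2, -0.4]
width: 0.0282
finger_force: 0.0
```

Request:
play_rows --translation '[[0,0,-0.8],[0,0,-0.5],[-0.8,0,0],[-0.8,0,0],[-0.5,0,0],[0,0,0]]' --twist '[[0,0,0],[0,0,0],[0,0,0],[0,0,0],[0,0,0],[0,0,0]]' --gripper '[-0.4,-0.4,-0.4,-0.4,-0.4,-0.4]'

```text
time: 15.35
tool_pos: [0.4522, 0.1544, 0.398]
ee_rot: [-3.141, -0.002, 0.272]
wrist_force: [-0.5, 0.3, 1.0]
width: 0.0282
finger_force: 0.0
```

Run:
```python
from h import *
w=robot.snapshot('wrist');look('wrist',['flat_key_bow']);
s=robot.snapshot('scene');look('scene',['flat_key_bow','round_key_bow'])
t=robot.snapshot('top')
save(np.hstack([cv2.resize(w,(400,300)),cv2.resize(s[150:270,220:380],(400,300))]),'f1.png')
```

```text
wrist flat_key_bow [([0.5324, 0.1776, 0.1004], 0.68)]
scene flat_key_bow [([0.415, -0.2623, 0.0586], 0.98), ([0.5359, 0.1788, 0.1035], 0.87), ([0.6436, -0.2316, 0.0546], 0.86)]
scene round_key_bow [([0.5078, -0.1285, 0.0652], 0.71)]
```

View pics/f1.png

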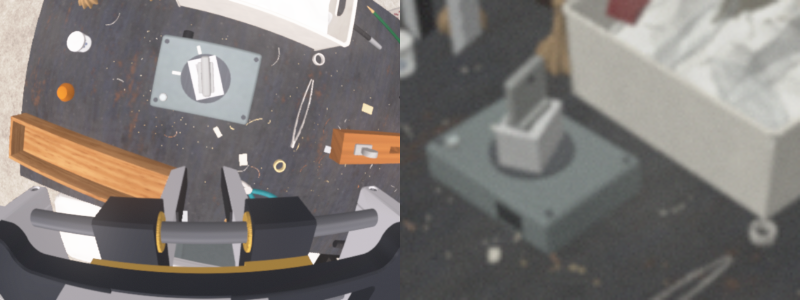

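The key stands home and released, the barrel is at the second mark after hitting the stop, and the round key hasn't moved. Handing in.

```bash
python3 -c "
from bench import robot
print(robot.close_job())"
```

```text
the job is handed in; nothing more can be done
None
```

The rectangular key is fully home in the barrel, turned clockwise to the stop and released, and the round key stayed in the block; I handed the job in at about 15.5 s, but the hand-in returned no verdict.

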